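# Set a stirrer to its third click and start it

### The job

On the hotplate stirrer that carries the glass dish, push the speed lever with a fingertip from its right-hand stop to the left (as the robot sees it), click by click, and stop at the third click without overrunning it; then press that stirrer's round start button right in and let it come back out. Only push, never grip the lever; leave the dish, the other stirrer's controls and everything else on the bench where they are.

Things in the scene. Friction and masses are not known exactly. Their poses are not given: they have to be found in the camera images.
- bath_stirrer: Hotplate stirrer carrying the glass dish; fixed, white, 290 (x) by 210 mm (y). Origin on the bench under its middle; x points away from the robot, y to the robot's left along the lever's travel. Front control deck: x -145 to -45 mm, top 60 mm high; lever slot at x = -95 mm, tab centre at y = -57 mm at joint 0; button at x = -95, y = 72 mm. Body behind 90 mm high, its plate 105 mm.
- bath_lever (a joint): Its speed lever's travel (m) towards the stirrer's +y: 0 right-hand stop, where it starts; left-hand stop 0.082. Clicks (detents) hold it at 0.016, 0.032, 0.048, 0.064 and 0.080, with a ridge half-way between. Leaving a click or the stop takes up to 3.5 N, most of it 4 mm on; past the ridge it snaps into the next one. Five dark ticks on the robot side of the slot mark the clicks.
- bath_lever_tab (a point): Centre of that lever's tab, moving with it: a black upright flat tab 24 mm (x of the stirrer) by 10 mm (along its travel), from 62 to 98 mm above the bench; this point is at 80 mm.
- bath_button (a joint): Start button of the dish-carrying stirrer: travel in m, 0 out, 0.006 fully in, spring return, 5 N to push fully in.
- bath_button_top (a point): Centre of the top of that button: round black cap of radius 12 mm in a grey housing on the deck, left of the lever slot; pressed downwards.
- spare_stirrer: The other hotplate stirrer, of the same make, with a bare plate; same shape and origin as the first. Not to be operated.
- spare_lever (a joint): Speed lever of the bare stirrer, the same as the other. It starts at its second click (0.032) and stays there.
- spare_button (a joint): Start button of the bare stirrer, same as the other (0 out, 0.006 in). Not to be pressed.
- dish: Glass dish, 110 mm across, 60 mm tall, loose on the plate of its stirrer, origin at the centre of its underside.
- vial: Bystander: small amber vial, 24 mm across, 45 mm tall, standing between the stirrers.
- jar: Bystander: glass jar, 60 mm across, 75 mm tall, on the right of the bench.
- flask: Bystander: conical flask, 76 mm across, 104 mm tall, on the left of the bench.
- cork_ring: Bystander: cork ring, 100 mm across, 30 mm tall, on the left of the bench.
- spatula: Bystander: steel spatula 170 mm long lying on the right of the bench.
- stopper: Bystander: black rubber stopper, 28 mm across and tall, standing between the stirrers towards the robot.

How it is judged:
By the outcome, as a careful person would: the job done as asked, in the order asked, and still so for the second after the job is handed in, with the robot touching nothing.
It also fails if it takes over 48 s, if anything falls off the work surface, if the arm or the gripper's body presses on something with over 40 N, if the wrist force passes 120 N, or if a joint passes its speed limit or range.

### The arm

A 6-joint arm with a two-finger parallel gripper is mounted at the origin on the work surface. World frame = base frame: x ahead of the robot, y to its left, z up, the work surface at z = 0. Lengths are in m, angles in rad, forces in N, time in s.
With the tool pointing down it reaches from about 0.25 to 0.775 m from the base axis. Payload 4 kg.
Tool frame: the origin (TCP) lies on the centre line of the jaws, within the pads' length; the fingertips stand 22 mm ahead of it and the grasp point (between the pads) lies 3 mm ahead of it; z points along the fingers, y is the direction in which the jaws open and shut (so a half turn about z gives the same grasp; the last joint's range is limited). The gripper opens to 94 mm and grips with 3 to 60 N. Pads are 16 mm wide; open, the fingers measure 119 mm over their backs; the gripper's body (75 mm by 177 mm) begins 78 mm behind the grasp point.
Start: joints at [-0.103, 0.087, 1.371, -0, 1.684, -0.103], TCP at [0.55, -0, 0.228] pointing down, gripper open.
Joint ranges: [-3.1, 3.1], [-0.76, 2.03], [0.27, 2.55], [-1.08, 4.22], [0.17, 2.65], [-2.57, 2.57]. Speed limits (rad/s): [2.79, 2.79, 3.14, 3.14, 3.14, 3.14].

### API

Orientations are given as [roll, pitch, yaw] about the fixed x, y, z axes, in that order (R = Rz(yaw) Ry(pitch) Rx(roll)).
In Python, from bench import robot gives the robot as it stands. The module is installed in compiled form; this text tells all that it offers.
- The arm moves only by the shell command python3 -m inch 'ROWS'. ROWS is JSON, a list of rows, each an object with "linear": the shift along the world's x, y, z scaled (see below), a list of three; "twist": the turn about the world's z scaled (see below); "gripper": the opening, from 0 (shut) to 1 (fully open). In form: [{"linear": [x, y, z], "twist": twist, "gripper": gripper}, ...]. A call has 1 to 10 rows; each row is the pose to reach, as a shift and turn from the pose commanded when the call began; what a row does not reach only later rows make up. The controller multiplies each number of a shift by 0.1 m and each number of a turn by 60 degrees. A row lasts 1/12 s, in which the tool goes at most 41.7 mm and 7.16 degrees, less where a joint would pass 70% of its speed; a pose out of reach is approached as far as the arm can. A call with a number of a shift or a turn outside -1 to 1 is refused whole. A call with a gripper value outside its range is refused whole. The fingers move at their own pace and stop on an object; the grip force is fixed at half the most. Time passes only in rows, so rows that repeat a pose let the fingers close. It gives the time, the measured TCP pose, the force and the opening at its end, in the units of the state.
- robot.get_obs(): the state, without advancing time (a new reading comes with each control period).
- robot.snapshot(name): name is "scene" or "side" or "wrist"; returns a dict with "image" (400x640x3 uint8, red, green, blue), "depth" (400x640 float32, m along the optical axis (not along the pixel's ray), 0 where there is no reading), "mtx" (3x3 intrinsics, pixels), "k1" (the pictures are not rectified: a ray, as slopes to the right and down, at radius r is drawn at 1 + k1 r^2 times it, then the intrinsics apply), "rvec" (rotation vector, rad) and "tvec" (3), from world to camera coordinates, as OpenCV has them; the wrist camera has in their place "hand_eye" (4x4, takes a point from camera to tool coordinates, whose origin is the TCP and whose axes are the flange's). Camera axes: x right, y down, z forward; pixel columns grow to the right and rows downward; lengths in m; the calibration is good to about 2 mm. A picture is of the moment at which its call begins: read the wrist's pose just before it.
- robot.close_job(): hands the job in, once; it reports no verdict.
The state is a dict: "time": time; "joint_positions": joint angles; "qvel": joint speeds; "joint_torque": joint torques, N m; "tool_pos": TCP position; "ee_rot": TCP orientation; "wrist_force": force on the tool from outside, world axes, zero at the start; "wrist_torque": the same for the moment, N m; "width": finger opening in m.
Only numpy, scipy, OpenCV 4.12 (cv2) and the standard library are available. Lean on these libraries where they do the work, as an engineer would, in place of code of your own. Each camera call takes 0.05 s, during which the arm holds its last target.

## Working session

There is one attempt and no reset: what is moved stays moved. The work goes in short steps, Python scripts to look and compute and a shell command to move; the robot and the scene stay as the last step left them, time stands still between calls to the robot, and variables do not carry over. Pictures are saved under pics/ and viewed, and the job is handed in when it is done.

```bash
mkdir -p pics
cat > h.py <<'E'
import numpy as np, cv2
from bench import robot
def save(n,img): cv2.imwrite(f"pics/{n}.png",cv2.cvtColor(img,cv2.COLOR_RGB2BGR))
def cam(s):
    R,_=cv2.Rodrigues(np.array(s["rvec"],float)); return R,np.array(s["tvec"],float).ravel()
def und(s,uv):
    K=np.array(s["mtx"],float); d=np.array([s["k1"],0,0,0,0],float)
    return cv2.undistortPoints(np.array(uv,float).reshape(-1,1,2),K,d).reshape(-1,2)
def ray(s,uv,z):
    R,t=cam(s); c=-R.T@t
    n=und(s,uv); d=np.c_[n,np.ones(len(n))]@R
    return c+d*((z-c[2])/d[:,2])[:,None]
def proj(s,P):
    K=np.array(s["mtx"],float)
    return cv2.projectPoints(np.array(P,float).reshape(-1,3),np.array(s["rvec"],float),np.array(s["tvec"],float),K,np.array([s["k1"],0,0,0,0],float))[0].reshape(-1,2)
def pts(s):
    h,w=s["depth"].shape; v,u=np.mgrid[:h,:w]
    n=und(s,np.c_[u.ravel(),v.ravel()]); d=s["depth"].ravel()[:,None]
    R,t=cam(s)
    return ((np.c_[n,np.ones(len(n))]*d-t)@R).reshape(h,w,3)
E
python3 - <<'E'
from h import *
import pickle
o=robot.get_obs(); print(o)
for n in ["scene","side"]:
    s=robot.snapshot(n); save(n+"0",s["image"]); pickle.dump(s,open(n+"0.pkl","wb")); print(n,s["mtx"],s["k1"],s["rvec"],s["tvec"])
E
```

```text
{'time': 0.0, 'joint_positions': array([-1.03098521e-01,  8.79582918e-02,  1.37223969e+00, -2.09031813e-05,
        1.68360290e+00, -1.03101781e-01]), 'qvel': array([-0.00029724,  0.00019793, -0.00139459, -0.0005582 ,  0.00072813,
       -0.00062947]), 'joint_torque': array([ 1.28542815e-03, -3.40182602e+01, -3.02423716e+01,  7.18220207e-02,
        3.29729996e-02, -1.13141955e-04]), 'tool_pos': array([5.49499614e-01, 4.11047555e-05, 2.26309726e-01]), 'ee_rot': array([-3.13939402e+00, -2.06603477e-04,  1.57079703e+00]), 'wrist_force': array([-0.23197608,  0.60501106,  0.30014977]), 'wrist_torque': array([ 0.00770141,  0.02721061, -0.00521971]), 'width': 0.09362706349918033}
scene [[364.25536277   0.         319.80080625]
 [  0.         364.25536277 197.17402021]
 [  0.           0.           1.        ]] 0.0077102656876017394 [ 0.64690299  2.48853067 -1.3824784 ] [ 0.51535926 -0.07051908  1.27392752]
side [[376.66529421   0.         316.84425552]
 [  0.         376.66529421 194.68521129]
 [  0.           0.           1.        ]] -0.04783367340530716 [ 2.13910776 -0.49690759  0.25698151] [-0.4888669   0.22736204  1.11531613]
```

View pics/scene0.png

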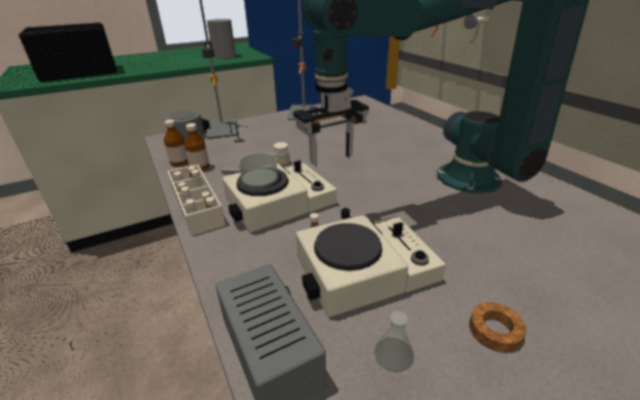

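View pics/side0.png

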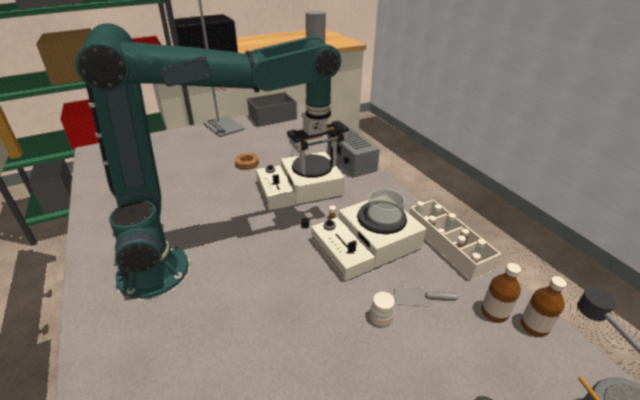

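The dish stirrer is the robot's right one: in the side view its deck is near (342,247), lever at (351,246) and button at (329,226). In the scene view it is near (280,190). Now I'll enlarge both and fit the pose.

Run:
```python
from h import *
import pickle
for n,(x,y,w,h) in {"scene":(215,140,130,95),"side":(300,185,130,95)}.items():
    s=pickle.load(open(n+"0.pkl","rb"))
    save(n+"0c",cv2.resize(s["image"][y:y+h,x:x+w],None,fx=6,fy=6,interpolation=cv2.INTER_CUBIC))
    P=pts(s); sub=P[y:y+h,x:x+w].reshape(-1,3)
    for a,b,nm in [(.055,.064,"deck"),(.084,.094,"body"),(.1,.11,"plate")]:
        q=sub[(sub[:,2]>a)&(sub[:,2]<b)].astype(np.float32)
        q=q[(q[:,1]<0)]
        # largest cluster via minAreaRect
        print(n,nm,len(q),np.percentile(q,[1,50,99],axis=0).round(3).tolist(),cv2.minAreaRect(q[:,:2]*1000))
```

```text
scene deck 1030 [[0.49, -0.418, 0.055], [0.553, -0.147, 0.058], [0.83, -0.069, 0.064]] ((665.7078857421875, -256.21331787109375), (352.4929504394531, 372.9675598144531), 1.4020458459854126)
scene body 1128 [[0.545, -0.271, 0.084], [0.712, -0.111, 0.088], [0.778, -0.07, 0.094]] ((652.806884765625, -174.6837615966797), (251.1667022705078, 209.62823486328125), 1.7087011337280273)
scene plate 448 [[0.614, -0.212, 0.1], [0.692, -0.134, 0.104], [0.757, -0.104, 0.11]] ((687.3793334960938, -160.12149047851562), (117.0673599243164, 147.90927124023438), 83.07013702392578)
side deck 1626 [[0.484, -0.289, 0.055], [0.538, -0.203, 0.06], [0.839, -0.084, 0.064]] ((692.1340942382812, -179.79583740234375), (419.8108215332031, 211.95770263671875), 1.92161226272583)
side body 1286 [[0.536, -0.284, 0.084], [0.63, -0.242, 0.09], [0.841, -0.079, 0.094]] ((687.8706665039062, -179.68756103515625), (327.4224548339844, 211.9552764892578), 0.36973464488983154)
side plate 500 [[0.608, -0.253, 0.1], [0.645, -0.207, 0.105], [0.748, -0.109, 0.11]] ((649.7406616210938, -215.39453125), (204.822998046875, 148.58407592773438), 49.036956787109375)
```

Run:
```python
from h import *
import pickle
s=pickle.load(open("side0.pkl","rb"))
P=pts(s)
for u,v in [(320,240),(345,262),(360,270),(329,222),(351,242),(410,240),(304,222),(277,180)]: print(u,v,P[v,u].round(3))
```

```text
320 240 [ 0.482 -0.149  0.053]
345 262 [ 0.502 -0.269  0.059]
360 270 [ 0.541 -0.289  0.028]
329 222 [ 0.529 -0.117  0.083]
351 242 [ 0.536 -0.239  0.097]
410 240 [ 0.719 -0.281  0.066]
304 222 [ 0.486 -0.022  0.029]
277 180 [0.474 0.186 0.079]
```

View pics/side0c.png

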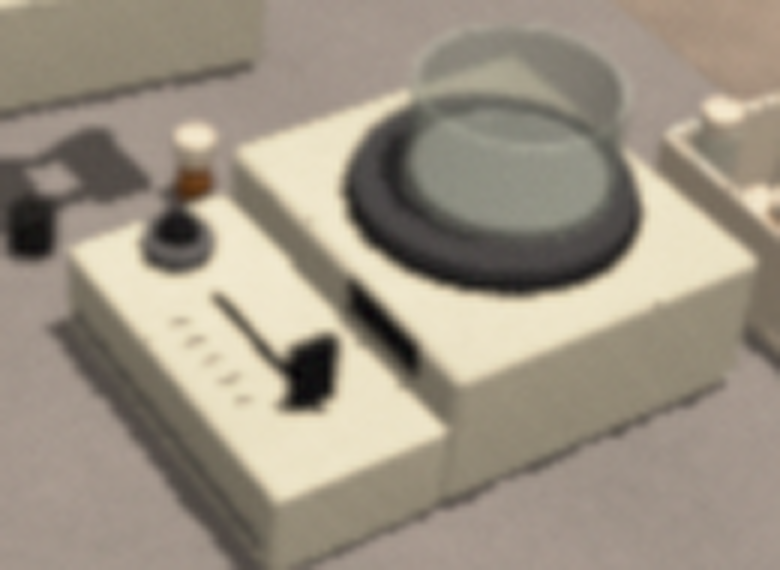

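View pics/scene0c.png

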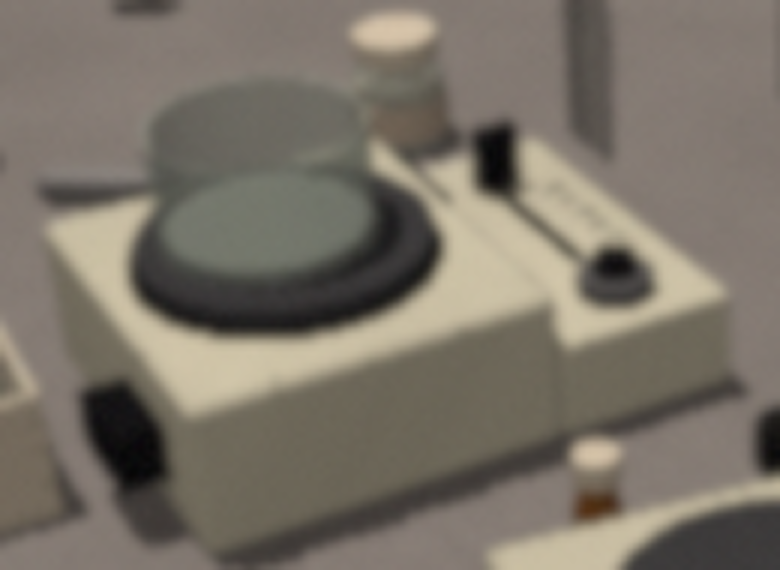

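```bash
cat > fit.py <<'E'
from h import *
import pickle
from scipy.optimize import least_squares
C={"side":((300,185),[((75,255),(-145,105,60)),((272,500),(-145,-105,60)),((445,432),(-45,-105,60)),((460,385),(-45,-105,90)),((237,152),(-45,105,90)),((755,265),(145,-105,90))]),
"scene":((215,140),[((730,295),(-145,105,60)),((535,135),(-145,-105,60)),((550,303),(-45,105,90)),((195,415),(145,105,90)),((45,228),(145,-105,90))])}
def fit(names):
    A=[];B=[]
    for n in names:
        s=pickle.load(open(n+"0.pkl","rb")); off,L=C[n]
        for p,m in L:
            uv=[(p[i]+.5)/6-.5+off[i] for i in (0,1)]
            A.append(ray(s,[uv],m[2]/1000)[0,:2]);B.append(np.array(m[:2])/1000)
    A=np.array(A);B=np.array(B)
    def T(p):
        c,s_=np.cos(p[2]),np.sin(p[2]); return p[:2]+B@np.array([[c,s_],[-s_,c]])
    r=least_squares(lambda p:(T(p)-A).ravel(),[.65,-.18,0],loss="soft_l1",f_scale=.003)
    print(names,r.x.round(4),np.degrees(r.x[2]).round(2)); print(((A-T(r.x))*1000).round(1).tolist())
    return r.x
def w(p,m):
    c,s_=np.cos(p[2]),np.sin(p[2]); return np.array([p[0]+c*m[0]-s_*m[1],p[1]+s_*m[0]+c*m[1]])
if __name__=="__main__":
    for k in (["side"],["scene"],["side","scene"]):
        p=fit(k); print("tab",w(p,(-.095,-.057)).round(4),"btn",w(p,(-.095,.072)).round(4))
    # colour: black tab / button in both views
    for n in ("side","scene"):
        s=pickle.load(open(n+"0.pkl","rb"));pr=proj(s,[[*w(p,(-.095,-.057)),.08],[*w(p,(-.095,.072)),.08]]); print(n,pr.round(1).tolist())
        P=pts(s)
        for q in pr:
            u,v=q.round().astype(int); sub=P[v-5:v+6,u-5:u+6].reshape(-1,3); im=s["image"][v-5:v+6,u-5:u+6].reshape(-1,3)
            m=im.max(1)<50; c=sub[m]; print(m.sum(),np.median(c,0).round(4),np.percentile(c[:,2],[5,95]).round(3))
E
python3 fit.py
```

```text
['side'] [ 0.6302 -0.1829  0.0297] 1.7
[[1.2, -8.3], [1.0, 2.7], [-2.6, 1.7], [1.8, 0.3], [1.0, -4.8], [-6.0, 1.8]]
tab [ 0.537  -0.2426] btn [ 0.5331 -0.1137]
['scene'] [ 0.6332 -0.1744  0.0446] 2.55
[[3.3, -0.5], [-1.0, -2.6], [7.1, 1.0], [-3.2, -1.1], [-2.3, 5.1]]
tab [ 0.5408 -0.2355] btn [ 0.5351 -0.1067]
['side', 'scene'] [ 0.6315 -0.1794  0.0336] 1.92
[[0.4, -11.2], [-0.6, -0.2], [-4.2, -1.6], [0.2, -2.9], [0.1, -8.0], [-7.6, -2.2], [3.9, 2.9], [1.9, 0.9], [7.7, 5.5], [-2.7, 5.5], [0.5, 11.8]]
tab [ 0.5385 -0.2396] btn [ 0.5341 -0.1107]
side [[351.5, 246.2], [329.4, 221.3]]
54 [ 0.5334 -0.2454  0.0853] [0.07  0.098]
22 [ 0.5298 -0.1197  0.081 ] [0.074 0.084]
scene [[297.4, 165.6], [317.1, 182.1]]
47 [ 0.5406 -0.2351  0.0822] [0.065 0.095]
19 [ 0.5368 -0.1044  0.0792] [0.076 0.081]
```

Corners from both views agree only to about 5–8 mm: origin roughly (0.63,-0.18), yaw about 2°. I'll move the wrist camera over the deck for a finer fix.

```bash
python3 - <<'E'
from h import *
s=robot.snapshot("wrist"); save("w0",s["image"]); print(s["mtx"],s["k1"],np.array(s["hand_eye"]).round(4))
E
python3 -m inch '[{"linear":[-0.2,-0.4,0.1],"twist":0,"gripper":0},{"linear":[-0.4,-0.8,0.2],"twist":0,"gripper":0},{"linear":[-0.5,-1,0.3],"twist":0,"gripper":0},{"linear":[-0.5,-1,0.3],"twist":0,"gripper":0},{"linear":[-0.5,-1,0.3],"twist":0,"gripper":0}]'
python3 -m inch '[{"linear":[0,-0.4,0.1],"twist":0,"gripper":0},{"linear":[0,-0.8,0.2],"twist":0,"gripper":0},{"linear":[0,-0.8,0.2],"twist":0,"gripper":0},{"linear":[0,-0.8,0.2],"twist":0,"gripper":0},{"linear":[0,-0.8,0.2],"twist":0,"gripper":0},{"linear":[0,-0.8,0.2],"twist":0,"gripper":0}]'
python3 - <<'E'
from h import *
import pickle
o=robot.get_obs(); s=robot.snapshot("wrist"); s["o"]=o; save("w1",s["image"]); pickle.dump(s,open("w1.pkl","wb")); print(o["tool_pos"],o["ee_rot"],o["width"],o["wrist_force"])
E
```

```text
[[299.61821688   0.         321.24963844]
 [  0.         299.61821688 205.77158714]
 [  0.           0.           1.        ]] 0.005987403629924333 [[ 1.000e-04 -9.580e-01 -2.866e-01  8.570e-02]
 [ 1.000e+00 -0.000e+00  2.000e-04  1.000e-04]
 [-2.000e-04 -2.866e-01  9.580e-01 -1.565e-01]
 [ 0.000e+00  0.000e+00  0.000e+00  1.000e+00]]
time: 0.57
tool_pos: [0.4999, -0.1011, 0.2582]
ee_rot: [3.14, 0.0, 1.568]
wrist_force: [0.2, 0.5, 0.7]
width: 0.0644
time: 1.07
tool_pos: [0.5002, -0.1783, 0.2765]
ee_rot: [-3.14, -0.001, 1.573]
wrist_force: [0.4, -0.5, 1.2]
width: 0.0238
[ 0.50020745 -0.17829516  0.27652953] [-3.14032199e+00 -1.47662920e-03  1.57294627e+00] 0.023815434118591054 [ 0.37494286 -0.49705908  1.18014321]
```

View pics/w1.png

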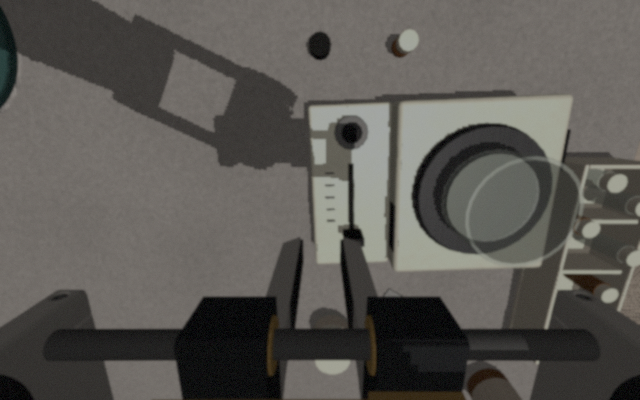

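View pics/w0.png

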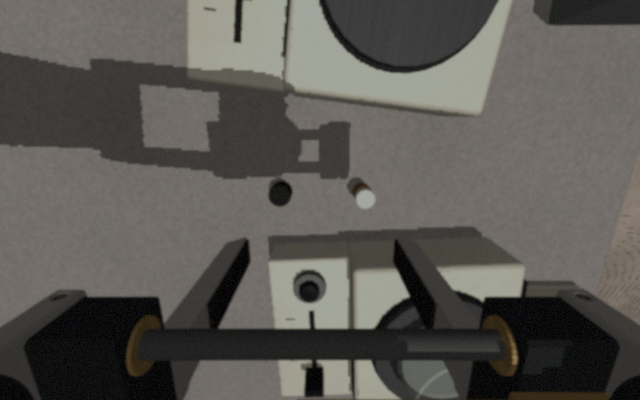

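Wrist view: image right is +x and up is +y. The deck spans (308–390, 100–262), with the button at (350,131), ticks near (330,173–221) and the tab top at (352,237) beside the fingers. Next: enlarge and measure.

Run:
```python
from h import *
import pickle
s=pickle.load(open("w1.pkl","rb"))
save("w1c",cv2.resize(s["image"][90:280,295:425],None,fx=4,fy=4,interpolation=cv2.INTER_CUBIC)[:600*2])
im=s["image"]
save("w1a",cv2.resize(im[92:182,295:425],None,fx=6,fy=6,interpolation=cv2.INTER_CUBIC))
save("w1b",cv2.resize(im[180:275,295:425],None,fx=6,fy=6,interpolation=cv2.INTER_CUBIC))
```

```text
(no output)
```

View pics/w1a.png

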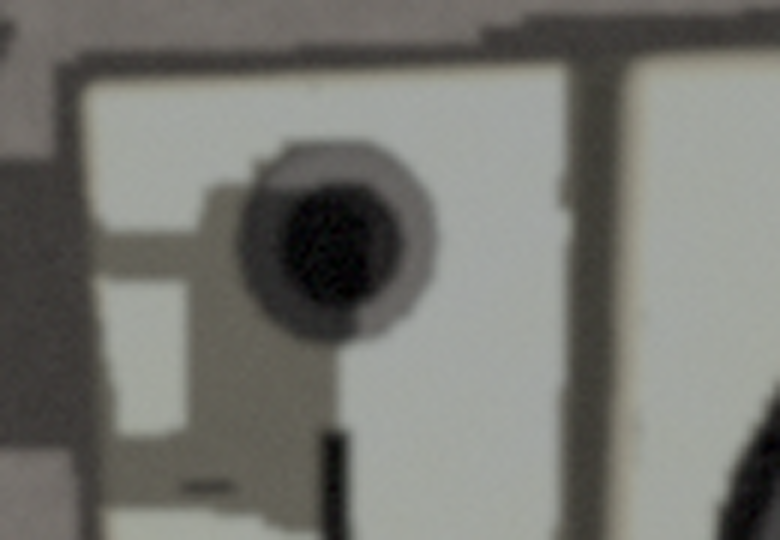

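View pics/w1b.png

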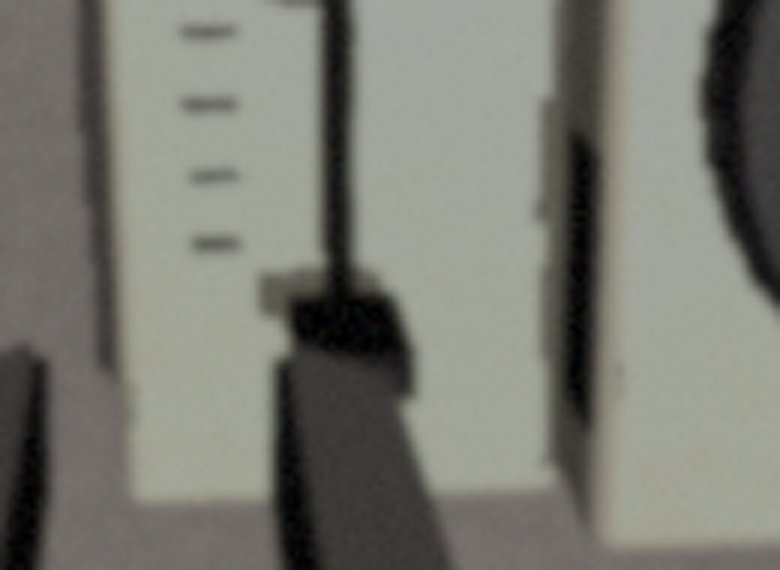

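```bash
cat >> h.py <<'E'
from scipy.spatial.transform import Rotation as Ro
def wpose(s):
    o=s["o"]; H=np.array(s["hand_eye"]); Rt=Ro.from_euler("xyz",o["ee_rot"]).as_matrix()
    T=np.eye(4);T[:3,:3]=Rt;T[:3,3]=o["tool_pos"]; T=T@H   # cam->world
    R=T[:3,:3].T; s["rvec"]=cv2.Rodrigues(R)[0]; s["tvec"]=-R@T[:3,3]; return s
E
cat > fitw.py <<'E'
from h import *
import pickle
from scipy.optimize import least_squares
s=wpose(pickle.load(open("w1.pkl","rb")))
def px(p,o): return [(p[0]+.5)/6-.5+o[0],(p[1]+.5)/6-.5+o[1]]
a=(295,92);b=(295,180)
L=[((80,80),a,-145,105,60),((132,500),b,-145,-105,60),((555,488),b,-45,-105,60),((625,65),a,-45,105,90),((605,545),b,-45,-105,90),
((216,244),b,None,-41,60),((213,177),b,None,-25,60),((210,104),b,None,-9,60),((210,32),b,None,7,60),((207,488),a,None,23,60),((338,200),b,-95,None,60),((335,445),a,-95,None,60)]
A=np.array([ray(s,[px(l[0],l[1])],l[4]/1e3)[0,:2] for l in L])
def inv(p):
    c,s_=np.cos(p[2]),np.sin(p[2]); return (A-p[:2])@np.array([[c,-s_],[s_,c]])
def res(p):
    q=inv(p)*1e3; return np.array([[0 if l[2] is None else q[i,0]-l[2],0 if l[3] is None else q[i,1]-l[3]] for i,l in enumerate(L)])
r=least_squares(lambda p:res(p).ravel(),[.63,-.18,.03],loss="soft_l1",f_scale=3); p=r.x
print(p.round(4),np.degrees(p[2])); print(res(p).round(1).tolist()); print((inv(p)*1e3).round(1).tolist())
from fit import w
print("tab",w(p,(-.095,-.057)),"btn",w(p,(-.095,.072)))
for z in(.07,.075,.08): print("btn ray",z,ray(s,[px((340,245),a)],z))
print("tab top far edge",ray(s,[px((293,297),b),px((388,297),b)],.098))
P=pts(s);
for q in [(340,245),(260,245),(420,245)]:
    u,v=np.round(px(q,a)).astype(int); print(P[v-1:v+2,u-1:u+2].reshape(-1,3).mean(0))
u,v=np.round(px((345,310),b)).astype(int); print("tab",P[v-2:v+3,u].round(4))
np.save("pose.npy",p)
E
python3 fitw.py
```

```text
[ 0.6332 -0.177   0.0469] 2.686159516438679
[[0.6, -0.8], [0.7, 2.6], [-2.4, 1.4], [0.2, -3.8], [1.9, 3.1], [0.0, -0.1], [0.0, -0.6], [0.0, -0.2], [0.0, -0.4], [0.0, -1.0], [-0.9, 0.0], [-0.5, 0.0]]
[[-144.4, 104.2], [-144.3, -102.4], [-47.4, -103.6], [-44.8, 101.2], [-43.1, -101.9], [-122.8, -41.1], [-122.9, -25.6], [-122.9, -9.2], [-122.4, 6.6], [-122.4, 22.0], [-95.9, -32.1], [-95.5, 29.9]]
tab [ 0.54100845 -0.2383498 ] btn [ 0.53496284 -0.10949154]
btn ray 0.07 [[ 0.53529547 -0.11061986  0.07      ]]
btn ray 0.075 [[ 0.53481368 -0.11037476  0.075     ]]
btn ray 0.08 [[ 0.53433189 -0.11012966  0.08      ]]
tab top far edge [[ 0.52670548 -0.22153338  0.098     ]
 [ 0.54561396 -0.22148195  0.098     ]]
[ 0.53393645 -0.1096209   0.08098137]
[ 0.519607   -0.11011126  0.07132486]
[ 0.55135168 -0.11007407  0.07083255]
tab [[ 0.5406 -0.2342  0.0646]
 [ 0.5402 -0.2339  0.0692]
 [ 0.54   -0.2344  0.0713]
 [ 0.5395 -0.234   0.0757]
 [ 0.5393 -0.2344  0.0782]]
```

The fit is consistent, with tick residuals of at most 1 mm:
- Tab at (0.541,-0.238)
- Button top at (0.5345,-0.110, 0.081)
- Yaw 2.7°

I'll check the jar's clearance, then go behind the lever.

```bash
python3 - <<'E'
from h import *
import pickle
s=pickle.load(open("side0.pkl","rb"));P=pts(s)
sub=P[288:328,366:400].reshape(-1,3);q=sub[sub[:,2]>.03]
print(np.percentile(q,[2,50,98],axis=0).round(3))
E
python3 -m inch '[{"linear":[0.2,-0.35,0],"twist":0.045,"gripper":0},{"linear":[0.4,-0.7,-0.1],"twist":0.045,"gripper":0},{"linear":[0.41,-0.95,-0.3],"twist":0.045,"gripper":0},{"linear":[0.41,-0.95,-0.7],"twist":0.045,"gripper":0},{"linear":[0.41,-0.95,-0.8],"twist":0.045,"gripper":0},{"linear":[0.41,-0.95,-0.8],"twist":0.045,"gripper":0},{"linear":[0.41,-0.95,-0.8],"twist":0.045,"gripper":0},{"linear":[0.41,-0.95,-0.8],"twist":0.045,"gripper":0}]'
python3 - <<'E'
from h import *
import pickle
o=robot.get_obs(); s=robot.snapshot("wrist"); s["o"]=o; save("w2",s["image"]); pickle.dump(s,open("w2.pkl","wb")); print(o["tool_pos"],o["ee_rot"],o["width"],o["wrist_force"])
s=robot.snapshot("side"); save("s2",cv2.resize(s["image"][185:335,300:430],None,fx=4,fy=4,interpolation=cv2.INTER_CUBIC))
E
```

```text
[[ 0.485 -0.468  0.032]
 [ 0.506 -0.449  0.071]
 [ 0.537 -0.418  0.077]]
time: 1.78
tool_pos: [0.5421, -0.2743, 0.2004]
ee_rot: [3.138, 0.002, 1.62]
wrist_force: [0.0, -0.2, 0.1]
width: 0.0007
[ 0.54213007 -0.27434041  0.20042693] [3.13791455e+00 2.27520083e-03 1.61955715e+00] 0.0007446592341674208 [ 0.0249055  -0.16100984  0.12789217]
```

View pics/w2.png

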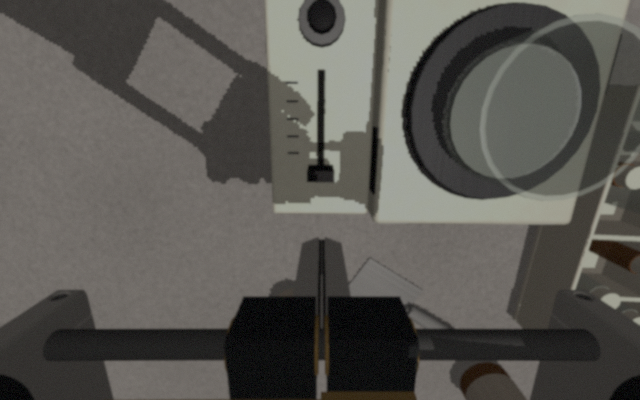

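View pics/s2.png

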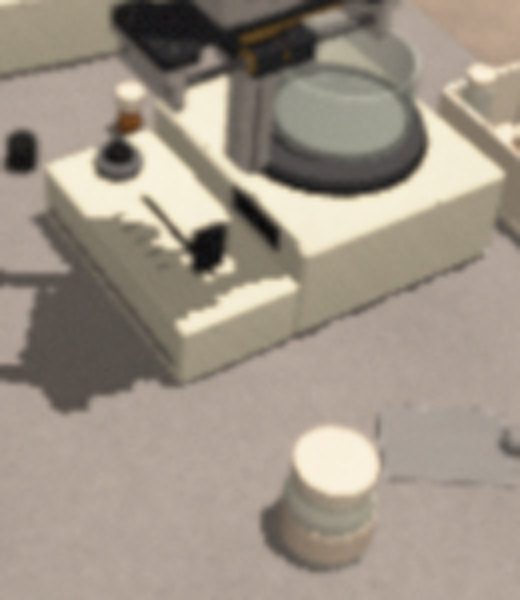

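Fingers are shut and lined up with the tab (column 321 against 320), and the jar is well away. Descending.

```bash
python3 -m inch '[{"linear":[0,0,-0.35],"twist":0,"gripper":0},{"linear":[0,0,-0.65],"twist":0,"gripper":0},{"linear":[0,0,-0.9],"twist":0,"gripper":0},{"linear":[0,0,-1.0],"twist":0,"gripper":0},{"linear":[0,0,-1.0],"twist":0,"gripper":0},{"linear":[0,0,-1.0],"twist":0,"gripper":0}]'
python3 -m inch '[{"linear":[0,0.05,-0.02],"twist":0,"gripper":0},{"linear":[0,0.1,-0.02],"twist":0,"gripper":0},{"linear":[0,0.15,-0.02],"twist":0,"gripper":0},{"linear":[0,0.15,-0.02],"twist":0,"gripper":0},{"linear":[0,0.15,-0.02],"twist":0,"gripper":0}]'
python3 - <<'E'
from h import *
import pickle
o=robot.get_obs(); s=robot.snapshot("wrist"); s["o"]=o; save("w3",s["image"]); save("w3c",cv2.resize(s["image"][100:290,240:400],None,fx=3,fy=3,interpolation=cv2.INTER_CUBIC)); pickle.dump(s,open("w3.pkl","wb")); print(o["tool_pos"],o["ee_rot"],o["width"],o["wrist_force"])
s=robot.snapshot("side"); save("s3",cv2.resize(s["image"][185:285,300:430],None,fx=6,fy=6,interpolation=cv2.INTER_CUBIC))
E
```

```text
time: 2.38
tool_pos: [0.5418, -0.2752, 0.0992]
ee_rot: [3.14, 0.001, 1.618]
wrist_force: [0.0, -0.3, 0.6]
width: -0.0001
time: 2.8
tool_pos: [0.5414, -0.2597, 0.0964]
ee_rot: [3.14, 0.001, 1.619]
wrist_force: [0.0, 0.1, -0.4]
width: 0.0003
[ 0.54143171 -0.25969808  0.09640828] [3.14030628e+00 9.01781903e-04 1.61873811e+00] 0.0003214076325889428 [ 0.01021747  0.10002651 -0.38425762]
```

View pics/w3c.png

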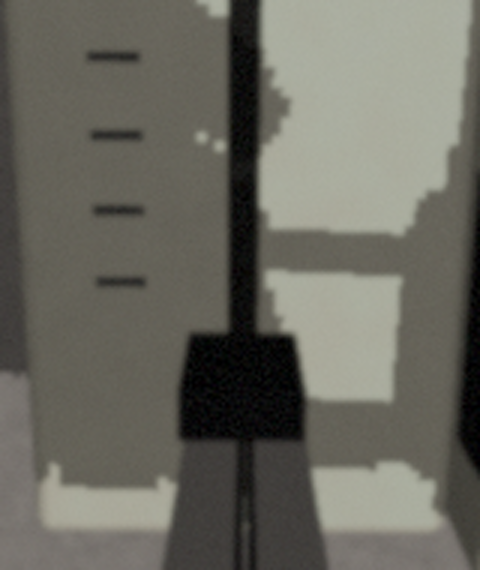

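View pics/s3.png

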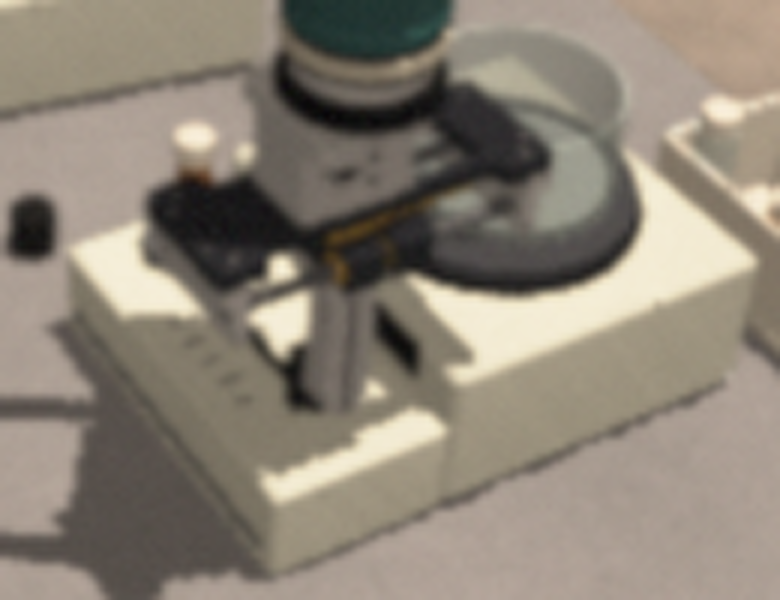

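The finger sits just behind the tab, lined up. Checking dish clearance and starting slow pushes.

```bash
python3 - <<'E'
from h import *
import pickle
s=pickle.load(open("side0.pkl","rb"))
print("dish", ray(s,[(385,216.7)],.107), "rim", ray(s,[(387,199.5)],.165))
E
python3 -m inch '[{"linear":[0,0.02,0],"twist":0,"gripper":0},{"linear":[0,0.04,0],"twist":0,"gripper":0},{"linear":[0,0.06,0],"twist":0,"gripper":0},{"linear":[0,0.08,0],"twist":0,"gripper":0},{"linear":[0,0.1,0],"twist":0,"gripper":0},{"linear":[0,0.11,0],"twist":0,"gripper":0},{"linear":[0,0.12,0],"twist":0,"gripper":0},{"linear":[0,0.12,0],"twist":0,"gripper":0}]'
cat > look.py <<'E'
import sys
from h import *
import pickle
n=sys.argv[1]
o=robot.get_obs(); s=robot.snapshot("wrist"); s["o"]=o; pickle.dump(s,open(n+".pkl","wb"))
save(n+"c",cv2.resize(s["image"][60:260,240:400],None,fx=3,fy=3,interpolation=cv2.INTER_CUBIC))
print(o["time"],o["tool_pos"].round(4),o["wrist_force"].round(2))
E
python3 look.py w4
```

```text
dish [[ 0.68195627 -0.19558698  0.107     ]] rim [[ 0.6876769 -0.18725    0.165    ]]
time: 3.57
tool_pos: [0.5411, -0.2471, 0.0954]
ee_rot: [3.141, -0.002, 1.618]
wrist_force: [-0.2, 0.5, -0.2]
width: 0.0005
3.5667 [ 0.5411 -0.2471  0.0954] [-0.23  0.48 -0.22]
```

View pics/w4c.png

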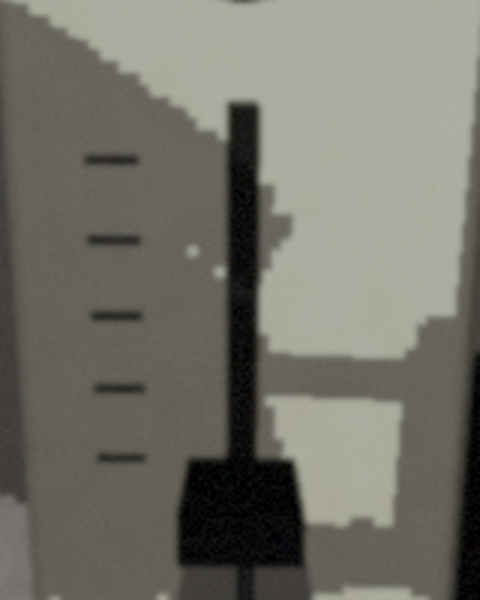

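```bash
cat > jt.py <<'E'
import sys,pickle
from h import *
p=np.load("pose.npy")
def loc(n,x,y,z,off):
    s=wpose(pickle.load(open(n+".pkl","rb")))
    q=ray(s,[((x+.5)/3-.5+off[0],(y+.5)/3-.5+off[1])],z)[0,:2]-p[:2]
    c,s_=np.cos(p[2]),np.sin(p[2]); return (np.array([[c,s_],[-s_,c]])@q*1e3).round(1)
if __name__=="__main__":
    for nm,a in [("tick1 w3",("w3",120,282,.06,(240,100))),("tabbase w3",("w3",242,333,.062,(240,100))),("tabtopfar w3 ",("w3",242,333,.098,(240,100))),
      ("tabnear top w3",("w3",242,438,.098,(240,100))),("tick1",("w4",121,458,.06,(240,60))),("base",("w4",241,460,.062,(240,60))),("near top",("w4",241,565,.098,(240,60)))]: print(nm,loc(*a))
    for n in("w3","w4"):
        s=wpose(pickle.load(open(n+".pkl","rb"))); P=pts(s)
        for v in range(200,262,4): print(n,v,P[v,315].round(4))
E
python3 jt.py
```

```text
tick1 w3 [-123.  -42.]
tabbase w3 [-96.  -53.2]
tabtopfar w3  [-95.9 -41.7]
tabnear top w3 [-95.9 -62.4]
tick1 [-122.9  -42. ]
base [-95.9 -41.8]
near top [-95.8 -50.7]
w3 200 [ 0.536  -0.2284  0.0582]
w3 204 [ 0.5361 -0.2309  0.0592]
w3 208 [ 0.5362 -0.2336  0.0598]
w3 212 [ 0.5364 -0.2346  0.0654]
w3 216 [ 0.5365 -0.2343  0.0744]
w3 220 [ 0.5366 -0.2349  0.0804]
w3 224 [ 0.5368 -0.2348  0.0875]
w3 228 [ 0.5369 -0.2347  0.0945]
w3 232 [ 0.537  -0.2363  0.0966]
w3 236 [ 0.5371 -0.239   0.0958]
w3 240 [ 0.5372 -0.2406  0.0977]
w3 244 [ 0.5373 -0.2431  0.0975]
w3 248 [ 0.5374 -0.2488  0.0905]
w3 252 [ 0.5375 -0.2484  0.0967]
w3 256 [ 0.5376 -0.249   0.1007]
w3 260 [ 0.5377 -0.2482  0.1069]
w4 200 [ 0.5356 -0.2152  0.0592]
w4 204 [ 0.5357 -0.2178  0.0595]
w4 208 [ 0.5359 -0.2208  0.0592]
w4 212 [ 0.536  -0.2229  0.0612]
w4 216 [ 0.5362 -0.2224  0.0712]
w4 220 [ 0.5363 -0.2229  0.0774]
w4 224 [ 0.5364 -0.2227  0.0853]
w4 228 [ 0.5366 -0.2228  0.0914]
w4 232 [ 0.5367 -0.2227  0.098 ]
w4 236 [ 0.5368 -0.2259  0.0959]
w4 240 [ 0.5369 -0.2277  0.0973]
w4 244 [ 0.537  -0.23    0.0977]
w4 248 [ 0.5371 -0.2327  0.097 ]
w4 252 [ 0.5372 -0.2357  0.096 ]
w4 256 [ 0.5373 -0.2358  0.1008]
w4 260 [ 0.5374 -0.2363  0.1047]
```

The finger's face is about 11 mm ahead of the TCP, not 8 mm, so the lever has just passed the first ridge and looks to be snapping ahead. Looking again after a short hold.

```bash
python3 -m inch '[{"linear":[0,0,0],"twist":0,"gripper":0},{"linear":[0,0,0],"twist":0,"gripper":0},{"linear":[0,0,0],"twist":0,"gripper":0}]'; python3 look.py w5
cat > col.py <<'E'
import sys,pickle
from h import *
p=np.load("pose.npy")
def depthjoint(n):
    s=wpose(pickle.load(open(n+".pkl","rb"))); P=pts(s).reshape(-1,3)
    c,s_=np.cos(p[2]),np.sin(p[2]); q=(P[:,:2]-p[:2])@np.array([[c,-s_],[s_,c]])
    m=(abs(q[:,0]+.095)<.008)&(P[:,2]>.066)&(P[:,2]<.092)&(q[:,1]>-.07)&(q[:,1]<.045)
    m&=s["image"].reshape(-1,3).max(1)<45
    k=(abs(q[:,0]+.095)<.008)&(P[:,2]>.100)&(P[:,2]<.112)&(q[:,1]<.04)
    print(n,"joint from far face mm",(np.median(q[m,1])*1e3+57-5).round(1),m.sum(),"finger face as joint mm",(np.median(q[k,1])*1e3+57+5).round(1) if k.sum() else None)
for n in sys.argv[1:]: depthjoint(n)
E
python3 col.py w3 w4 w5
```

```text
time: 3.87
tool_pos: [0.5411, -0.2477, 0.0955]
ee_rot: [3.141, -0.0, 1.618]
wrist_force: [0.6, -0.5, -0.6]
width: 0.0007
3.8667 [ 0.5411 -0.2477  0.0955] [ 0.61 -0.47 -0.64]
w3 joint from far face mm -1.1 388 finger face as joint mm -5.1
w4 joint from far face mm 10.6 395 finger face as joint mm 7.5
w5 joint from far face mm 14.8 423 finger face as joint mm 6.8
```

View pics/w5c.png

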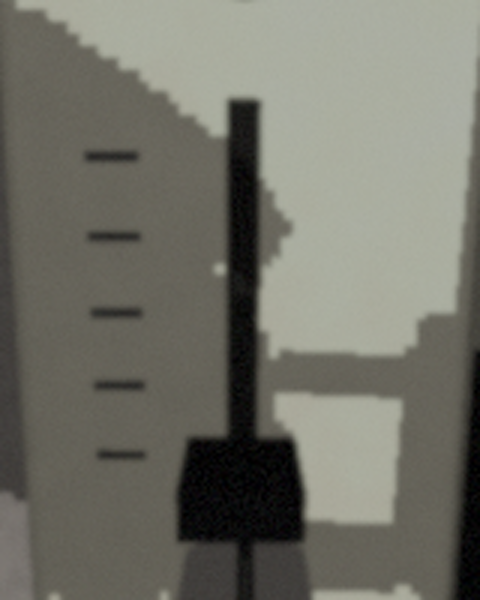

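The lever is at click 1: 14.8 against the −1.1 baseline gives 15.9 mm. Next ridge is about 16 mm further on. I'll raise 5 mm for extra clearance over the dish and approach click 2 slowly.

```bash
python3 -m inch '[{"linear":[0,0.02,0.05],"twist":0,"gripper":0},{"linear":[0,0.04,0.05],"twist":0,"gripper":0},{"linear":[0,0.06,0.05],"twist":0,"gripper":0},{"linear":[0,0.08,0.05],"twist":0,"gripper":0},{"linear":[0,0.1,0.05],"twist":0,"gripper":0},{"linear":[0,0.12,0.05],"twist":0,"gripper":0},{"linear":[0,0.13,0.05],"twist":0,"gripper":0},{"linear":[0,0.14,0.05],"twist":0,"gripper":0},{"linear":[0,0.15,0.05],"twist":0,"gripper":0},{"linear":[0,0.15,0.05],"twist":0,"gripper":0}]'; python3 look.py w6;python3 col.py w6
python3 -m inch '[{"linear":[0,0.005,0],"twist":0,"gripper":0},{"linear":[0,0.01,0],"twist":0,"gripper":0},{"linear":[0,0.01,0],"twist":0,"gripper":0},{"linear":[0,0.01,0],"twist":0,"gripper":0},{"linear":[0,0.01,0],"twist":0,"gripper":0}]'; python3 look.py w7;python3 col.py w7
```

```text
time: 4.75
tool_pos: [0.541, -0.2327, 0.1007]
ee_rot: [3.141, -0.001, 1.618]
wrist_force: [-0.2, -1.0, 0.5]
width: 0.0006
4.75 [ 0.541  -0.2327  0.1007] [-0.2  -0.97  0.51]
w6 joint from far face mm 22.0 358 finger face as joint mm 21.9
time: 5.22
tool_pos: [0.541, -0.2316, 0.1002]
ee_rot: [-3.141, -0.001, 1.618]
wrist_force: [-0.0, -0.2, -0.1]
width: 0.0006
5.2167 [ 0.541  -0.2316  0.1002] [-0.03 -0.2  -0.08]
w7 joint from far face mm 30.8 379 finger face as joint mm 23.0
```

Click 2 reached (31.9 mm corrected). Same again for click 3.

```bash
python3 -m inch '[{"linear":[0,0.02,0],"twist":0,"gripper":0},{"linear":[-0.01,0.04,0],"twist":0,"gripper":0},{"linear":[-0.01,0.06,0],"twist":0,"gripper":0},{"linear":[-0.01,0.08,0],"twist":0,"gripper":0},{"linear":[-0.01,0.1,0],"twist":0,"gripper":0},{"linear":[-0.01,0.12,0],"twist":0,"gripper":0},{"linear":[-0.01,0.13,0],"twist":0,"gripper":0},{"linear":[-0.01,0.14,0],"twist":0,"gripper":0},{"linear":[-0.01,0.15,0],"twist":0,"gripper":0},{"linear":[-0.01,0.15,0],"twist":0,"gripper":0}]'; python3 look.py w8;python3 col.py w8
python3 -m inch '[{"linear":[0,0.005,0],"twist":0,"gripper":0},{"linear":[0,0.01,0],"twist":0,"gripper":0},{"linear":[0,0.01,0],"twist":0,"gripper":0},{"linear":[0,0.01,0],"twist":0,"gripper":0},{"linear":[0,0.01,0],"twist":0,"gripper":0}]'; python3 look.py w9;python3 col.py w9
```

```text
time: 6.1
tool_pos: [0.5398, -0.2166, 0.1005]
ee_rot: [-3.141, -0.001, 1.618]
wrist_force: [-0.9, -1.9, -1.6]
width: 0.0007
6.1 [ 0.5398 -0.2166  0.1005] [-0.88 -1.93 -1.64]
w8 joint from far face mm 38.2 360 finger face as joint mm 38.0
time: 6.57
tool_pos: [0.5402, -0.2156, 0.1005]
ee_rot: [3.141, -0.001, 1.618]
wrist_force: [0.7, 0.2, -1.1]
width: 0.0006
6.5667 [ 0.5402 -0.2156  0.1005] [ 0.65  0.2  -1.08]
w9 joint from far face mm 46.9 386 finger face as joint mm 39.0
```

View pics/w9c.png

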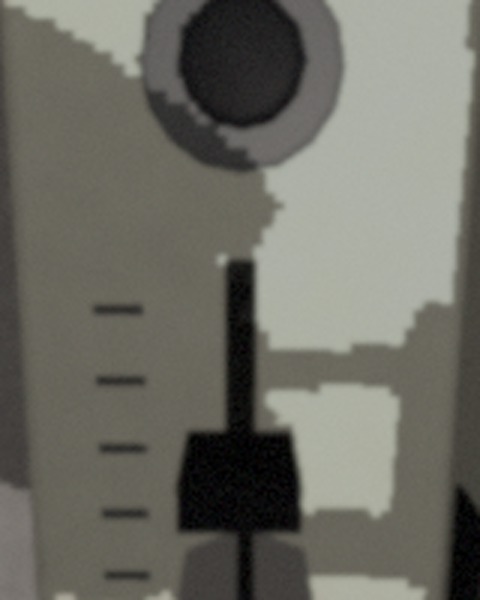

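Click 3 reached: 46.9+1.1 = 48.0 mm, and the tab sits between ticks 2 and 4 with finger contact lost. Backing off, rising and going over to the button.

```bash
python3 -m inch '[{"linear":[0,-0.08,0],"twist":0,"gripper":0},{"linear":[0,-0.15,0.05],"twist":0,"gripper":0},{"linear":[0,-0.15,0.4],"twist":0,"gripper":0},{"linear":[0,-0.15,0.7],"twist":0,"gripper":0},{"linear":[0,-0.15,0.7],"twist":0,"gripper":0},{"linear":[0,-0.15,0.7],"twist":0,"gripper":0}]'
python3 look.py w10; python3 col.py w10
python3 - <<'E'
from h import *
s=robot.snapshot("wrist"); save("w10",s["image"])
s=robot.snapshot("side"); save("s10",cv2.resize(s["image"][185:285,300:430],None,fx=6,fy=6,interpolation=cv2.INTER_CUBIC))
E
```

```text
time: 7.12
tool_pos: [0.5414, -0.2325, 0.1739]
ee_rot: [3.136, 0.003, 1.617]
wrist_force: [-0.2, -0.1, -0.7]
width: 0.0003
7.1167 [ 0.5414 -0.2325  0.1739] [-0.25 -0.11 -0.71]
w10 joint from far face mm 47.0 95 finger face as joint mm None
```

View pics/w10.png

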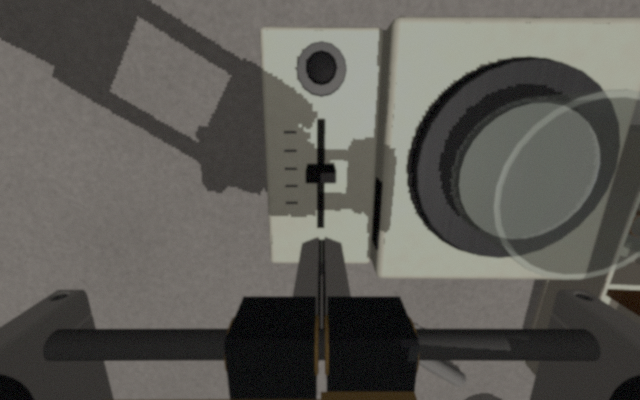

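View pics/s10.png

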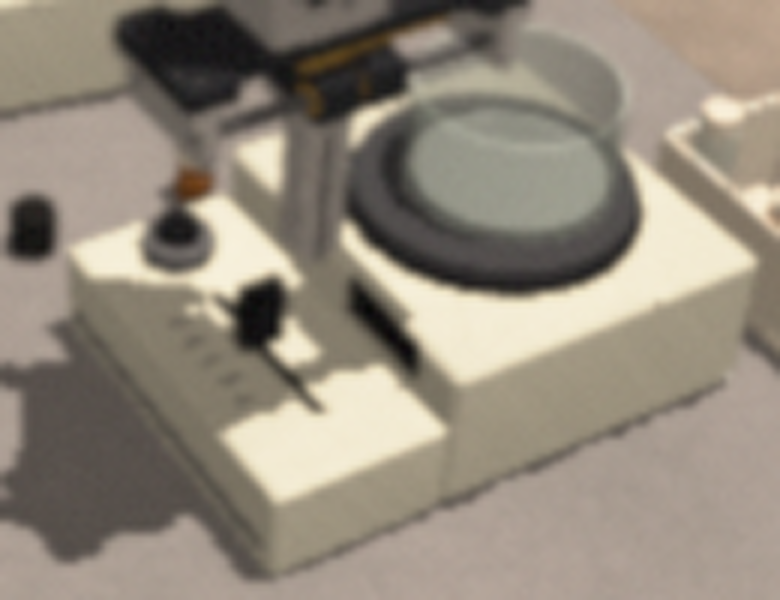

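The lever stands at the third tick, the finger is clear and the dish is untouched. Recheck the button fix and move above it.

```bash
python3 - <<'E'
from h import *
import pickle
s=wpose(pickle.load(open("w10.pkl","rb"))); print(ray(s,[(321,68)],.081)); P=pts(s); print(P[64:72,317:325].reshape(-1,3).mean(0))
E
python3 -m inch '[{"linear":[-0.03,0.3,0],"twist":0,"gripper":0},{"linear":[-0.06,0.6,0],"twist":0,"gripper":0},{"linear":[-0.06,0.9,0],"twist":0,"gripper":0},{"linear":[-0.06,1,0],"twist":0,"gripper":0},{"linear":[-0.06,1,0],"twist":0,"gripper":0}]'
python3 -m inch '[{"linear":[0,0.21,0],"twist":0,"gripper":0},{"linear":[0,0.21,-0.3],"twist":0,"gripper":0},{"linear":[0,0.21,-0.5],"twist":0,"gripper":0},{"linear":[0,0.21,-0.58],"twist":0,"gripper":0},{"linear":[0,0.21,-0.58],"twist":0,"gripper":0},{"linear":[0,0.21,-0.58],"twist":0,"gripper":0}]'
python3 - <<'E'
from h import *
for n,(x,y,w,h) in {"scene":(215,140,130,95),"side":(300,185,130,95)}.items():
    s=robot.snapshot(n); save(n+"11",cv2.resize(s["image"][y:y+h,x:x+w],None,fx=6,fy=6,interpolation=cv2.INTER_CUBIC))
E
```

```text
[[ 0.53631121 -0.11222217  0.081     ]]
[ 0.53591519 -0.11192063  0.08118536]
time: 7.68
tool_pos: [0.5333, -0.1288, 0.1691]
ee_rot: [-3.139, -0.001, 1.621]
wrist_force: [0.7, -0.1, 0.3]
width: 0.0004
time: 8.18
tool_pos: [0.5339, -0.1109, 0.1121]
ee_rot: [-3.14, -0.0, 1.617]
wrist_force: [0.3, -0.0, -0.9]
width: 0.0004
```

View pics/scene11.png

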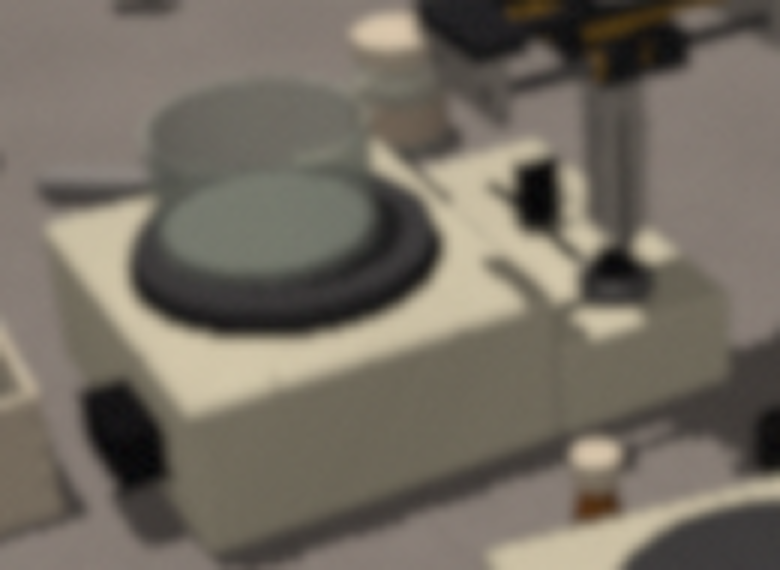

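View pics/side11.png

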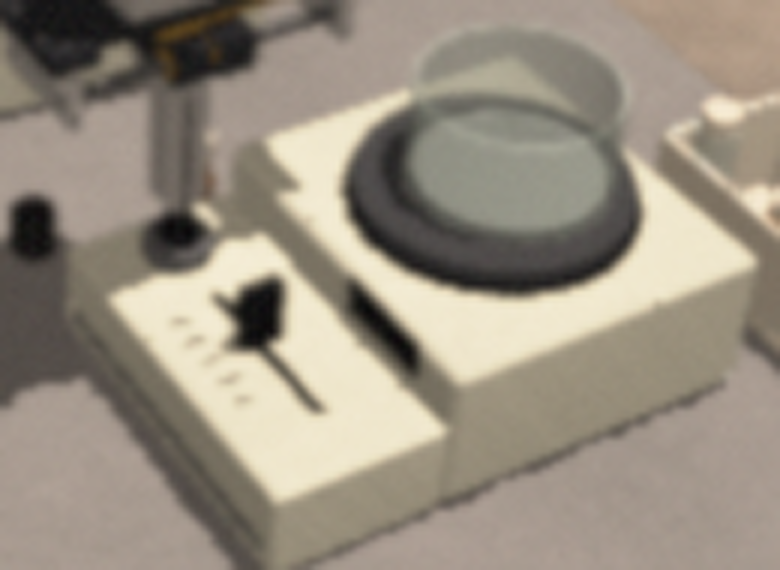

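Fingertip is centred over the button in both views, about 9 mm above the cap. Pressing in small steps while watching the force.

```bash
python3 -m inch '[{"linear":[0,0,-0.05],"twist":0,"gripper":0},{"linear":[0,0,-0.07],"twist":0,"gripper":0},{"linear":[0,0,-0.09],"twist":0,"gripper":0},{"linear":[0,0,-0.11],"twist":0,"gripper":0},{"linear":[0,0,-0.12],"twist":0,"gripper":0},{"linear":[0,0,-0.12],"twist":0,"gripper":0},{"linear":[0,0,-0.12],"twist":0,"gripper":0}]'
python3 -m inch '[{"linear":[0,0,-0.01],"twist":0,"gripper":0},{"linear":[0,0,-0.02],"twist":0,"gripper":0},{"linear":[0,0,-0.02],"twist":0,"gripper":0},{"linear":[0,0,-0.02],"twist":0,"gripper":0}]'
```

```text
time: 8.87
tool_pos: [0.5343, -0.1102, 0.1011]
ee_rot: [3.141, 0.001, 1.618]
wrist_force: [-0.5, -0.5, 3.3]
width: 0.0004
time: 9.2
tool_pos: [0.5343, -0.1102, 0.0989]
ee_rot: [3.141, 0.001, 1.618]
wrist_force: [-0.4, -0.4, 4.4]
width: 0.0008
```

Force is rising as the spring should: 3.3 N, then 4.4 N. Continue to the stop.

```bash
python3 -m inch '[{"linear":[0,0,-0.01],"twist":0,"gripper":0},{"linear":[0,0,-0.02],"twist":0,"gripper":0},{"linear":[0,0,-0.02],"twist":0,"gripper":0},{"linear":[0,0,-0.02],"twist":0,"gripper":0}]'
```

```text
time: 9.53
tool_pos: [0.5344, -0.1102, 0.0982]
ee_rot: [3.14, 0.001, 1.618]
wrist_force: [-2.5, 0.1, 8.6]
width: 0.0006
```

```bash
python3 -m inch '[{"linear":[0,0,-0.01],"twist":0,"gripper":0},{"linear":[0,0,-0.01],"twist":0,"gripper":0},{"linear":[0,0,-0.01],"twist":0,"gripper":0}]'
python3 - <<'E'
from h import *
s=robot.snapshot("side"); save("s12",cv2.resize(s["image"][185:280,300:430],None,fx=6,fy=6,interpolation=cv2.INTER_CUBIC))
E
python3 -m inch '[{"linear":[0,0,0.05],"twist":0,"gripper":0},{"linear":[0,0,0.1],"twist":0,"gripper":0},{"linear":[0,0,0.2],"twist":0,"gripper":0},{"linear":[0,0,0.5],"twist":0,"gripper":0},{"linear":[0,0,0.8],"twist":0,"gripper":0},{"linear":[0,0,1],"twist":0,"gripper":0},{"linear":[0,0,1],"twist":0,"gripper":0}]'
python3 -m inch '[{"linear":[-0.1,-0.4,0.3],"twist":0,"gripper":0},{"linear":[-0.2,-0.7,0.6],"twist":0,"gripper":0},{"linear":[-0.3,-1,0.8],"twist":0,"gripper":0},{"linear":[-0.3,-1,0.8],"twist":0,"gripper":0},{"linear":[-0.3,-1,0.8],"twist":0,"gripper":0},{"linear":[-0.3,-1,0.8],"twist":0,"gripper":0}]'
python3 look.py w13; python3 col.py w13
python3 - <<'E'
from h import *
import pickle
s=wpose(pickle.load(open("w13.pkl","rb"))); save("w13",s["image"]); P=pts(s)
uv=proj(s,[[.535,-.111,.081]])[0].round().astype(int); print(uv,P[uv[1]-2:uv[1]+3,uv[0]-2:uv[0]+3].reshape(-1,3).mean(0))
s=robot.snapshot("side"); save("s13",s["image"])
for n in("scene","side"):
    a=pickle.load(open(n+"0.pkl","rb"))["image"]; b=robot.snapshot(n)["image"]; save("d"+n,cv2.absdiff(a,b)*3)
E
```

```text
time: 9.78
tool_pos: [0.5344, -0.1102, 0.0981]
ee_rot: [3.14, 0.001, 1.618]
wrist_force: [-3.3, -0.5, 12.9]
width: 0.0003
time: 10.42
tool_pos: [0.5361, -0.1103, 0.2007]
ee_rot: [3.133, 0.002, 1.618]
wrist_force: [0.7, -0.2, 0.3]
width: 0.0005
time: 10.92
tool_pos: [0.5037, -0.2094, 0.2735]
ee_rot: [-3.139, -0.003, 1.617]
wrist_force: [0.5, -0.2, -0.9]
width: 0.0003
10.9167 [ 0.5037 -0.2094  0.2735] [ 0.51 -0.21 -0.89]
w13 joint from far face mm 47.2 52 finger face as joint mm None
[354 106] [ 0.53514428 -0.11098602  0.08094906]
```

View pics/w13.png

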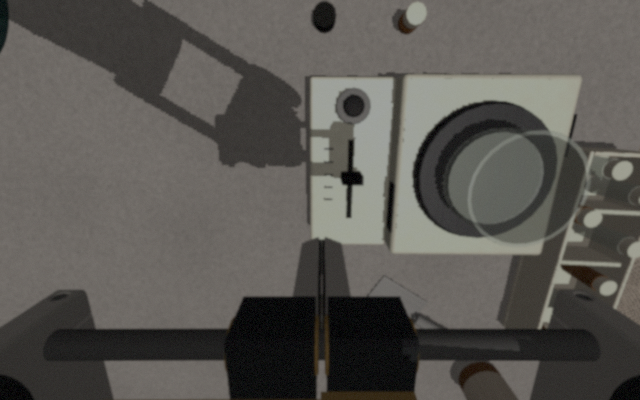

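View pics/s13.png

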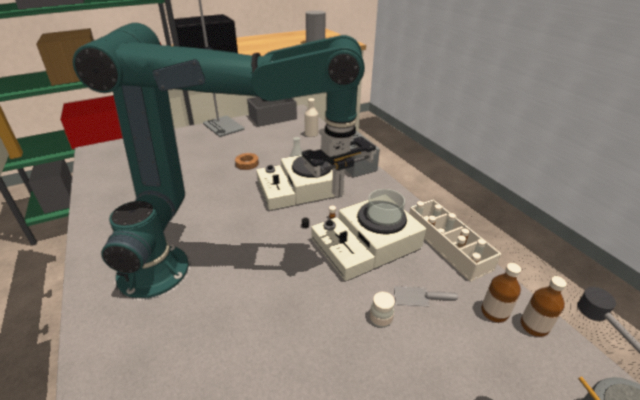

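View pics/dscene.png

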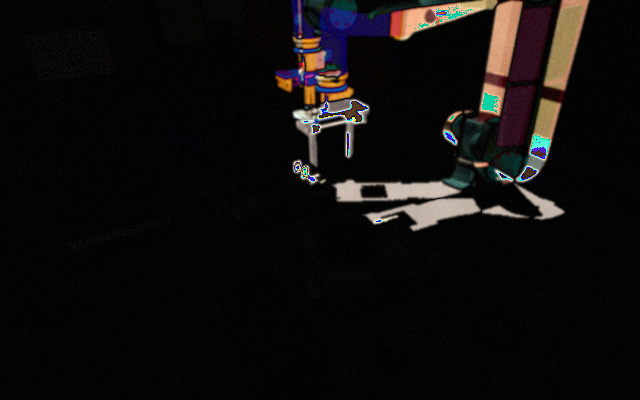

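All good: the lever is at the third tick, the button is back out (0.081 m), and the scene difference shows only the arm, its shadow and the dish stirrer's lever. Handing in.

```bash
python3 -c "
from bench import robot
o=robot.get_obs(); print(o['time'],o['wrist_force']); print(robot.close_job())"
```

```text
11.1167 [0.04005304 1.12335693 0.18313276]
the job is handed in; nothing more can be done
None
```

The dish stirrer's lever is at its third click, its start button was pressed fully in and came back out, and the job is handed in at 11.1 s.

- **Lever:** I pushed it with the shut fingertips one click at a time, looking after each. The wrist depth images gave 15.9, 31.9 and 48.0 mm (clicks are at 16, 32 and 48 mm). After backing off it still read about 48 mm, level with the third tick.
- **Button:** The force rose from 3.3 to 4.4 N along the spring, then to 8.6 and 12.9 N with the tool no longer sinking, so it reached its stop. Afterwards the cap's top was back at 81 mm, the same height as before.
- **Rest of the bench:** Comparing scene images from the start and the end shows changes only in the arm, its shadow and that lever. The dish, the other stirrer and the bystanders look unmoved, and the arm is clear of everything.
- **Checks that disagreed:**
  - The first pose from the fixed cameras was 5–10 mm inconsistent between the two views, so I used the wrist camera's fit instead.
  - The finger's face was about 11 mm ahead of the TCP, not the 8 mm I took from the pad width. The first click therefore came about 3 mm earlier than planned, without overrunning.
  - The lever readings include a 1.1 mm correction taken at the right-hand stop.

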